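# Click the sampling pump's flow dial to step 5 and start it

## Task

Set the flow dial of the white sampling pump to step 5: push its pointer round clockwise with a fingertip, click by click (the red mark is 0, then the white marks count 1 to 6), without turning it past 5. Then press the green start button all the way down for a moment, let it come up, and take the hand away. Only push and press: do not grip the pointer, do not lift or shove the pump, and leave the things beside it alone.

Things in the scene. Friction and masses are not known exactly. Their poses are not given: they have to be found in the camera images.
- pump: white bench pump with a dark top panel, loose box 140 (x) x 180 (y) mm on four rubber feet, about 2.2 kg. Origin: centre of its underside, on the worktop. x points to its back (two brass hose barbs), y to its left, z up; the panel is 57 mm above the worktop. Dial axis at (-5, 25) mm, start button at (-36, -56) mm in its x, y
- dial_axis (a point): point on the panel (top face, 57 mm high) on the upright axis of the dial; fixed to the pump, axes as the pump's
- dial (a joint): flow dial angle in rad, growing clockwise from above. Click stops every 0.524 (30 deg): 0 = red mark, pointer along the pump's +y; step 3 = 1.571, along +x (back); step 5 = 2.618; step 6 = 3.142, along -y. A spring ball holds it at each stop and drops it into the next once about half way past; that takes 2 to 3 N near the pointer's end. Starts at step 0, 1 or 2
- pointer_tip (a point): outer end of the dial's pointer, top edge, 47 mm from the axis, 32 mm above the panel. The pointer is an upright radial fin, black with a white middle line, 10 mm thick, from the hub (radius 14.5 mm, 31 mm high) to radius 47 mm, underside 6 mm and top 32 mm above the panel. Below it lies a round skirt of radius 27 mm, 8 mm high
- pointer_push_face: black cheek of the pointer on its anticlockwise side (the side to push for clockwise turning); origin near the dial axis at panel height
- pointer_front_face: black cheek of the pointer on its clockwise side; origin near the dial axis at panel height. Squeezing both cheeks at once counts as gripping
- start_button (a joint): travel of the start button in m: 0 up, 0.006 fully down; springs back; fully down takes 4 N
- start_button_top (a point): centre of the top of the green round start button, 24 mm in diameter, standing proud of a round black housing, near the pump's right front corner; pressed straight down
- flow_meter: clear upright flow meter on a black foot 62 x 60 mm, 126 mm high, loose, to the left of the pump; origin at the centre of its underside, z up; a bystander
- vial: brown glass vial with a blue cap, 24 mm in diameter, 62 mm high, loose, standing to the right of the pump; origin at the centre of its underside, z up; a bystander
- cassette: round white filter cassette with a blue line, 54 mm in diameter, 27 mm high, loose, to the right of the pump; origin at the centre of its underside; a bystander
Not all that is in view belongs to the job. Of the things that look like the pump, the larger one is meant.

How it is judged:
On the way, in this order (a step that is already met when the one before it is completed fails the run):
1. the dial rests at step 5 (value of joint dial between 2.5 and 2.74 rad), for 0.2 s.
2. the start button is pressed down (value of joint start_button above 0.0045 m), for 0.1 s.
At the end, for the whole second after the job is handed in: the dial sits in the click stop of step 5 (within 0.12 rad), the start button is up again, the pump rests within 20 mm of where it stood, and the flow meter, vial and cassette stand within 20 mm of where they were (all of step 1 and value of joint start_button below 0.0015 m and distance of each of pump, flow_meter, vial, cassette from where it was at the start of the episode below 0.02 m and linear speed of pump below 0.01 m/s and angle between each of flow_meter, vial's own z axis and vertical below 0.2 rad); the robot touches nothing.
It fails at once if the dial is turned more than half a click past step 5 (value of joint dial above 2.88 rad).
It fails at once if the start button is pressed while the dial is not at step 5 (value of joint start_button above 0.003 m and (value of joint dial below 2.45 rad or value of joint dial above 2.79 rad)).
It fails at once if the pointer is gripped (both cheeks pressed at once by the fingers) (contact force between the fingers and pointer_push_face above 1 N and contact force between the fingers and pointer_front_face above 1 N).
It fails at once if the pump is lifted, tipped or shoved more than 20 mm (height (world z) of pump above 0.01 m or angle between pump's own z axis and vertical above 0.1 rad or distance of pump from where it was at the start of the episode above 0.02 m).
It fails at once if the flow meter, vial or cassette is moved more than 20 mm, lifted or knocked over (distance of any of flow_meter, vial, cassette from where it was at the start of the episode above 0.02 m or angle between any of flow_meter, vial's own z axis and vertical above 0.3 rad).
It also fails if it takes over 58 s, if anything falls off the work surface, if the arm or the gripper's body presses on something with over 40 N, if the wrist force passes 120 N, or if a joint passes its speed limit or range.

## Robot

A 6-joint arm with a two-finger parallel gripper is mounted at the origin on a cart in front of the work surface, level with it; the furniture and walls round the work are solid. World frame = base frame: x ahead of the robot, y to its left, z up, the work surface at z = 0. Lengths are in m, angles in rad, forces in N, time in s.
With the tool pointing down it reaches from about 0.425 to 0.95 m from the base axis. Payload 14.7 kg.
Tool frame: the origin (TCP) lies midway between the tips of the shut fingers; the grasp point (between the pads) lies 19 mm behind it (env.grip_depth is the distance from the TCP to the grasp point, in m); z points along the fingers, y is the line along which they close (so a half turn about z gives the same grasp; the last joint's range is limited). The gripper opens to 85 mm and grips with 20 to 120 N. Pads are 22 mm wide; open, the fingers measure 114 mm over their backs; the gripper's body (76 mm by 85 mm) begins 54 mm behind the grasp point. The pads swing forward as they close: fully open they stand 13 mm farther back than shut.
Start: joints at [1.085, 0.48, 1.596, -0, 1.065, -0.047], TCP at [0.276, 0.588, 0.231] pointing down, gripper open.
Joint ranges: [-2.75, 2.75], [-0.82, 2.05], [0.23, 2.67], [-1.56, 4.7], [0.09, 2.69], [-2.92, 2.92]. Speed limits (rad/s): [1.89, 1.89, 2.39, 3.01, 3.01, 3.01].

## Interface

Orientations are given as a rotation vector (axis times angle).
In Python, from cell import env gives the robot as it stands.
- The arm moves only by the tool send_rows, never from a script. Its argument "steps" is a list of rows, each a list of 7 numbers: the turn, a rotation vector about the tool's x, y, z in degrees, then the shift along the tool's x, y, z in cm, then the opening, from 0 (shut) to 1 (fully open). A call has 1 to 8 rows; each row shifts and turns the commanded pose from where the row before left it, along the tool's axes as they then stand; what a row does not reach is not made up. A row lasts 1/12 s, in which the tool goes at most 41.7 mm and 7.16 degrees, less where a joint would pass 70% of its speed; a pose out of reach is approached as far as the arm can. A call with a gripper value outside its range is refused whole. The fingers move at their own pace and stop on an object; "force" is the grip in N (left out, the last holds). Time passes only in rows, so rows that do not move let the fingers close. It gives the time, the measured TCP pose, the force, the opening and the grip force at its end, in the units of the state.
- env.get_state(): the state, without advancing time (a new reading comes with each control period).
- env.get_image(name): name is "scene" or "top" or "wrist"; returns a dict with "frame" (480x640x3 uint8, red, green, blue), "fx", "fy", "cx", "cy" (pixels), "world_to_cam" (4x4, takes a point from world to camera coordinates); the wrist camera has in their place "tool_from_camera" (4x4, takes a point from camera to tool coordinates, whose origin is the TCP and whose axes are the flange's). Camera axes: x right, y down, z forward; pixel columns grow to the right and rows downward; lengths in m; the calibration is good to about 2 mm. A picture is of the moment at which its call begins: read the wrist's pose just before it. There is no depth.
- env.finish_job(): hands the job in; it is judged then, once.
Trained networks look in a picture, given as the dict that the camera call returned (one of the last four; its "shot" number tells which), for a name from the list of things; names that differ only in an ending like _2 or _b are one class to them, and where a whole thing is asked for, a point or a joint stands for the part that bears it (a point fixed in the world has none). Each returns a list of dicts, best first, with "score" (0 to 1); they miss things now and then, are a little off and sometimes report something else, mostly with a low value. They report only what shows in the picture. A call takes as long as a camera call. They do not tell look-alikes from the thing itself.
- env.outline_of(target, picture): "region" (480x640 bool, what is visible of it).
- env.tip_of(target, picture): "point" ([x, y, z] in m, in world coordinates, good to about 4 mm: a listed point, or the origin of a listed thing).
The state is a dict: "time": time; "q": joint angles; "joint_vel": joint speeds; "joint_torque": joint torques, N m; "tool_pos": TCP position; "tcp_rot": TCP orientation; "force": force on the tool from outside, world axes, zero at the start; "ft_torque": the same for the moment, N m; "opening": finger opening in m; "finger_force": force on a finger pad.
Only numpy, scipy, OpenCV 4.12 (cv2) and the standard library are available. Lean on these libraries where they do the work, as an engineer would, in place of code of your own. Each camera call takes 0.05 s, during which the arm holds its last target. There are 200 camera calls.

## Working session

There is one attempt and no reset: what is moved stays moved. The work goes in short steps, Python scripts to look and compute and a tool call to move; the robot and the scene stay as the last step left them, time stands still between calls to the robot, and variables do not carry over. Pictures are saved under pics/ and viewed, at most 10 in all, crops included, and the job is handed in when it is done.

Besides the shell and the picture viewer there is one more tool, called after "Call:" as name(argument=value, ...) on one line, values as JSON. send_rows: Moves the arm, as the interface text tells. Its arguments: {"type":"object","properties":{"steps":{"type":"array","items":{"type":"array","items":{"type":"number"}}},"force":{"type":"number"}},"required":["steps"]}

```bash
mkdir -p pics; ls; python3 - <<'E'
from cell import env
import cv2, numpy as np
s=env.get_state(); print(s['time'],s['tool_pos'],s['tcp_rot'],s['opening'])
ims=[]
for n in ['top','scene']:
    p=env.get_image(n); ims.append(p['frame'])
    cv2.imwrite(f'pics/{n}0.png',p['frame'][:,:,::-1])
    for t in ['pump','dial_axis','pointer_tip','start_button_top','flow_meter','vial','cassette']:
        print(n,t,[(np.round(d['point'],3).tolist(),round(d['score'],2)) for d in env.tip_of(t,p)][:3])
E
```

```text
pics
0.0 [0.27596728 0.58808243 0.23067863] [-6.83712486e-01 -3.06599875e+00  1.76333337e-03] 0.08543346060457994
top pump [([0.498, 0.089, -0.003], 0.77)]
top dial_axis [([0.349, 0.341, 0.047], 0.92), ([0.489, 0.112, 0.055], 0.6)]
top pointer_tip [([0.364, 0.303, 0.068], 0.66), ([0.504, 0.159, 0.087], 0.62)]
top start_button_top [([0.353, 0.399, 0.057], 0.61), ([0.478, 0.027, 0.08], 0.57), ([0.49, 0.113, 0.055], 0.33)]
top flow_meter [([0.445, 0.228, -0.001], 0.93)]
top vial [([0.471, -0.045, 0.0], 0.61)]
top cassette [([0.547, -0.039, -0.001], 0.78)]
scene pump [([0.339, 0.353, -0.002], 0.55)]
scene dial_axis [([0.489, 0.114, 0.052], 0.98), ([0.352, 0.338, 0.045], 0.83)]
scene pointer_tip [([0.505, 0.154, 0.088], 0.89)]
scene start_button_top [([0.475, 0.029, 0.081], 0.44), ([0.356, 0.397, 0.062], 0.39)]
scene flow_meter [([0.44, 0.225, 0.002], 0.76)]
scene vial [([0.463, -0.04, 0.002], 0.75)]
scene cassette [([0.544, -0.038, 0.0], 0.84)]
```

View pics/top0.png

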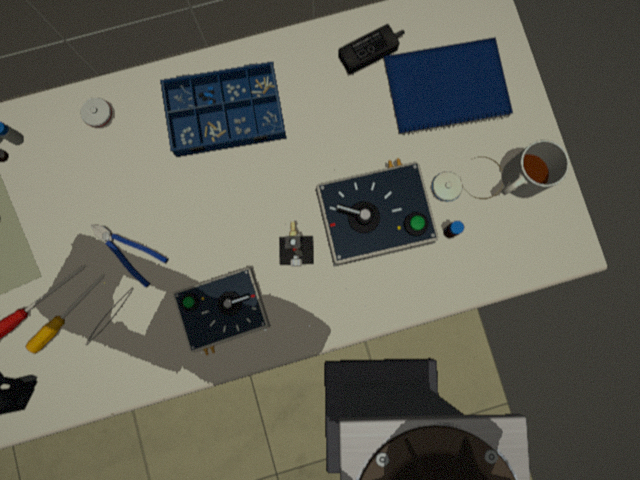

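View pics/scene0.png

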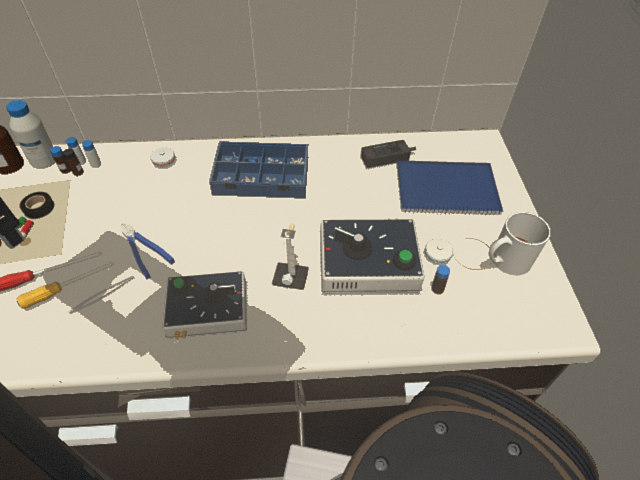

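The top and scene images agree. The meant pump is the larger one, at about (0.498, 0.09), with its dial axis near (0.489, 0.113). Its pointer, at pixels (330–365, 207–214) in the top image, is at step 1. I'll go above it with the fingers shut.

Call:
send_rows(steps=[[0, 0, -6.7, 0, 0, 0, 0], [0, 0, 0, -2.3, -2.4, 0.2, 0], [0, 0, 0, -2.3, -2.4, 0.2, 0], [0, 0, 0, -2.3, -2.4, 0.2, 0], [0, 0, 0, -2.3, -2.4, 0.2, 0], [0, 0, 0, -2.3, -2.4, 0.2, 0], [0, 0, 0, -2.3, -2.4, 0.2, 0], [0, 0, 0, -2.3, -2.4, 0.2, 0]], force=40)

```text
time: 1.47
tool_pos: [0.3761, 0.3767, 0.2174]
tcp_rot: [0.503, 3.101, 0.0]
force: [1.0, 1.1, -0.3]
opening: 0.0002
finger_force: 0.0
```

Call:
send_rows(steps=[[0, 0, 0, -2.3, -2.5, 0.2, 0], [0, 0, 0, -2.3, -2.5, 0.2, 0], [0, 0, 0, -2.3, -2.5, 0.2, 0], [0, 0, 0, -2.3, -2.5, 0.2, 0], [0, 0, 0, -2.3, -2.5, 0.2, 0], [0, 0, 0, -2.3, -2.5, 0.2, 0], [0, 0, 0, -2.3, -2.5, 0.2, 0], [0, 0, 0, 0, 0, 0, 0]])

```text
time: 2.13
tool_pos: [0.4751, 0.1569, 0.2032]
tcp_rot: [0.508, 3.099, -0.001]
force: [0.2, 0.9, 0.3]
opening: -0.0002
finger_force: 0.0
```

```bash
cat > h.py <<'E'
from cell import env
import cv2, numpy as np
from scipy.spatial.transform import Rotation as Ro
def st():
    s=env.get_state(); R=Ro.from_rotvec(s['tcp_rot']).as_matrix()
    print('t',round(s['time'],2),'pos',np.round(s['tool_pos'],4),'yaw_y',round(np.degrees(np.arctan2(R[1,1],R[0,1])),1),'F',np.round(s['force'],1),'open',round(s['opening'],4),'q6',round(s['q'][5],2))
    return s,R
def toT(R,p,target): return np.round(R.T@(np.array(target)-p)*100,2)
def look(n,s,R,save=None,names=('dial_axis','pointer_tip','start_button_top')):
    p=env.get_image(n)
    if save: cv2.imwrite(f'pics/{save}.png',p['frame'][:,:,::-1])
    for t in names:
        print(n,t,[(np.round(d['point'],4).tolist(),round(d['score'],2)) for d in env.tip_of(t,p) if d['point'][1]<.25][:3])
    return p
E
python3 - <<'E'
from h import *
s,R=st()
look('wrist',s,R,'w1'); look('top',s,R); look('scene',s,R,'s1')
E
```

```text
t 2.13 pos [0.4751 0.1569 0.2032] yaw_y 71.4 F [0.2 0.9 0.3] open -0.0002 q6 -0.99
wrist dial_axis [([0.4834, 0.1173, 0.0594], 0.72), ([0.5478, -0.0391, 0.0018], 0.64)]
wrist pointer_tip [([0.5026, 0.1578, 0.0881], 0.64)]
wrist start_button_top [([0.475, 0.0248, 0.08], 0.72), ([0.4856, 0.1148, 0.0569], 0.3)]
top dial_axis [([0.4895, 0.1136, 0.0543], 0.94), ([0.5501, -0.042, 0.0008], 0.21)]
top pointer_tip []
top start_button_top [([0.4772, 0.0253, 0.0807], 0.65)]
scene dial_axis [([0.491, 0.1118, 0.051], 0.79)]
scene pointer_tip [([0.5006, 0.1558, 0.0893], 0.9)]
scene start_button_top [([0.472, 0.0313, 0.0807], 0.53)]
```

View pics/w1.png

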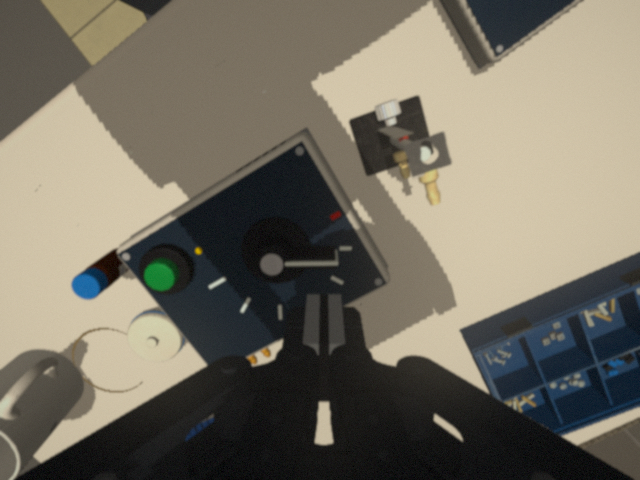

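The wrist view shows the hub at (270, 263), the pointer tip at (338, 262), the red mark at (335, 215), white marks at (345, 248), (337, 280), (280, 312), (245, 305) and (216, 283), and the button at (160, 274). I'll turn these into world positions.

```bash
python3 - <<'E'
from h import *
s,R=st()
p=env.get_image('wrist'); T=p['tool_from_camera']
def w(u,v,z):
    d=R@T[:3,:3]@np.array([(u-p['cx'])/p['fx'],(v-p['cy'])/p['fy'],1]); o=R@T[:3,3]+s['tool_pos']
    return (o+d*(z-o[2])/d[2])
print('cam offset in tool',np.round(T[:3,3],3), 'TCP px', end=' ')
c=np.linalg.inv(T)@[0,0,0,1]; print(c[:2]/c[2]*[p['fx'],p['fy']]+[p['cx'],p['cy']])
A=w(270,263,.089); tip=w(338,262,.089)
print('hub',A,'tip',tip)
for n,u,v in [('red',335,215),('m1',345,248),('m2',337,280),('m4',280,312),('m5',245,305),('m6',216,283)]:
    q=w(u,v,.057); d=q-A; print(n,q[:2].round(4),'r',np.hypot(*d[:2]).round(4),'ang',np.degrees(np.arctan2(d[1],d[0])).round(1))
d=tip-A;print('ptr',np.hypot(*d[:2]),np.degrees(np.arctan2(d[1],d[0])))
print('button',w(160,274,.081))
for c in [(305,132),(385,284),(125,255),]: print('corner',w(*c,.057))
E
```

```text
t 2.73 pos [0.4729 0.1616 0.2033] yaw_y 71.6 F [-0.3 -1.  -0.7] open 0.0002 q6 -0.98
cam offset in tool [ 0.082 -0.    -0.143] TCP px [323.42041951 314.18110599]
hub [0.48456563 0.11830768 0.089     ] tip [0.49895511 0.16392409 0.089     ]
red [0.4744 0.1706] r 0.0532 ang 101.0
m1 [0.5023 0.1698] r 0.0545 ang 71.0
m2 [0.5264 0.1555] r 0.056 ang 41.6
m4 [0.5391 0.102 ] r 0.057 ang -16.6
m5 [0.524 0.077] r 0.0571 ang -46.3
m6 [0.4982 0.0623] r 0.0576 ang -76.3
ptr 0.04783214075794542 72.49237071550121
button [0.47003792 0.03668814 0.081     ]
corner [0.4095274  0.16909809 0.057     ]
corner [0.54203024 0.19114195 0.057     ]
corner [0.45336157 0.00415009 0.057     ]
```

Call:
send_rows(steps=[[0, 0, 0, 0, -0.1, 2.5, 0], [0, 0, 0, 0, -0.1, 2.5, 0], [0, 0, 0, 0, 0, 2.5, 0], [0, 0, 0, 0, 0, 2.5, 0], [0, 0, 0, 0, 0, 2.0, 0], [0, 0, 0, 0, 0, 1.0, 0], [0, 0, 0, 0, 0, 0, 0], [0, 0, 0, 0, 0, 0, 0]])

```text
time: 3.45
tool_pos: [0.4725, 0.1593, 0.0735]
tcp_rot: [-0.503, -3.1, 0.0]
force: [0.2, -0.0, 0.6]
opening: 0.0004
finger_force: 0.0
```

```bash
python3 - <<'E'
from h import *
s,R=st(); look('wrist',s,R,'w2'); look('scene',s,R); st()
E
```

```text
t 3.45 pos [0.4725 0.1593 0.0735] yaw_y 71.6 F [ 0.2 -0.   0.6] open 0.0004 q6 -0.98
wrist dial_axis [([0.4852, 0.1166, 0.0578], 0.91)]
wrist pointer_tip [([0.4737, 0.0237, 0.0814], 0.54)]
wrist start_button_top [([0.4727, 0.0232, 0.0787], 0.77)]
scene dial_axis [([0.4896, 0.1114, 0.0532], 0.57), ([0.5468, -0.039, 0.0016], 0.45)]
scene pointer_tip [([0.5038, 0.1545, 0.0911], 0.88), ([0.4864, 0.1166, 0.0553], 0.58)]
scene start_button_top [([0.4771, 0.0291, 0.0808], 0.45)]
t 3.85 pos [0.4728 0.1594 0.0739] yaw_y 71.6 F [ 1.  -0.3 -0.9] open -0.0002 q6 -0.98
```

View pics/w2.png

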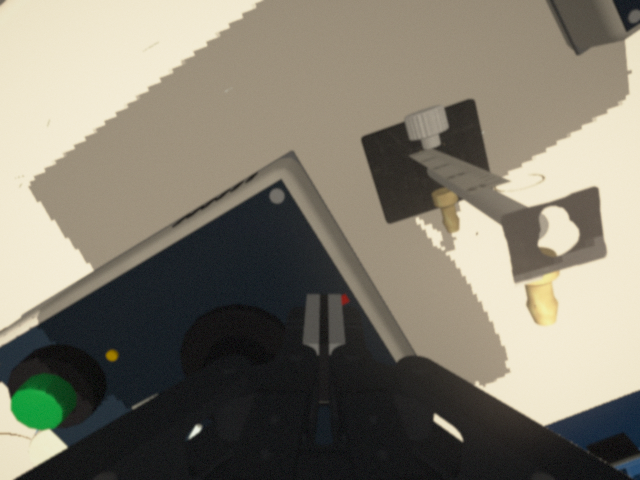

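Call:
send_rows(steps=[[0, 0, 0, -0.5, 0, 0, 0], [0, 0, 0, -0.5, 0, 0, 0], [0, 0, 0, -0.3, 0, 0, 0], [0, 0, 4, -0.27, 0.11, 0, 0], [0, 0, 4, -0.27, 0.11, 0, 0], [0, 0, 4, -0.27, 0.11, 0, 0], [0, 0, 4, -0.27, 0.11, 0, 0], [0, 0, 0, 0, 0, 0, 0]])

```text
time: 4.52
tool_pos: [0.4973, 0.1546, 0.0733]
tcp_rot: [0.936, 2.998, 0.0]
force: [0.5, 0.5, -0.2]
opening: 0.0002
finger_force: 0.0
```

```bash
cat >> h.py <<'E'
A=np.array([.488,.113])
def rel(s,R):
    d=R[:2,:2].T@(s['tool_pos'][:2]-A)*1000; print('offset in tool x,y mm',d.round(1))
E
python3 - <<'E'
from h import *
s,R=st(); rel(s,R); look('scene',s,R); look('top',s,R);s,R=st(); rel(s,R)
E
```

```text
t 4.52 pos [0.4973 0.1546 0.0733] yaw_y 55.3 F [ 0.5  0.5 -0.2] open 0.0002 q6 -0.72
offset in tool x,y mm [16.  39.5]
scene dial_axis [([0.4901, 0.1143, 0.0493], 0.8)]
scene pointer_tip [([0.5274, 0.1431, 0.0896], 0.84), ([0.489, 0.1127, 0.0504], 0.72)]
scene start_button_top [([0.4764, 0.0314, 0.0815], 0.62)]
top dial_axis []
top pointer_tip []
top start_button_top []
t 4.92 pos [0.4963 0.1547 0.0733] yaw_y 55.6 F [-0.2  0.5  0.3] open 0.0 q6 -0.73
offset in tool x,y mm [16.7 39.1]
```

Call:
send_rows(steps=[[0, 0, 4, -0.28, 0.11, 0, 0], [0, 0, 4, -0.27, 0.11, 0, 0], [0, 0, 4, -0.28, 0.11, 0, 0], [0, 0, 4, -0.27, 0.11, 0, 0], [0, 0, 4, -0.28, 0.11, 0, 0], [0, 0, 4, -0.27, 0.11, 0, 0], [0, 0, 4, -0.27, 0.11, 0, 0], [0, 0, 0, 0, 0, 0, 0]])

```text
time: 5.58
tool_pos: [0.5154, 0.1461, 0.0733]
tcp_rot: [1.633, 2.684, 0.0]
force: [0.2, -0.0, 0.3]
opening: -0.0001
finger_force: 0.0
```

```bash
python3 - <<'E'
from h import *
s,R=st(); rel(s,R); look('scene',s,R); s,R=st(); rel(s,R)
E
```

```text
t 5.58 pos [0.5154 0.1461 0.0733] yaw_y 27.4 F [ 0.2 -0.   0.3] open -0.0001 q6 -0.26
offset in tool x,y mm [16.8 39.5]
scene dial_axis [([0.4881, 0.1115, 0.0545], 0.56), ([0.4456, 0.2295, -0.0019], 0.52)]
scene pointer_tip [([0.5278, 0.1333, 0.0914], 0.73)]
scene start_button_top []
t 5.78 pos [0.5149 0.1462 0.0733] yaw_y 27.7 F [ 0.   0.3 -0. ] open -0.0001 q6 -0.26
offset in tool x,y mm [16.9 39.3]
```

Call:
send_rows(steps=[[0, 0, 4, -0.29, 0.11, 0, 0], [0, 0, 4, -0.28, 0.11, 0, 0], [0, 0, 4, -0.28, 0.11, 0, 0], [0, 0, 4, -0.27, 0.11, 0, 0], [0, 0, 4, -0.28, 0.11, 0, 0], [0, 0, 4, -0.27, 0.11, 0, 0], [0, 0, 4, -0.28, 0.11, 0, 0], [0, 0, 0, 0, 0, 0, 0]])

```text
time: 6.45
tool_pos: [0.5276, 0.1295, 0.0733]
tcp_rot: [-2.232, -2.21, 0.0]
force: [-0.6, -0.1, -0.2]
opening: -0.0002
finger_force: 0.2
```

Call:
send_rows(steps=[[0, 0, 4, -0.28, 0.11, 0, 0], [0, 0, 4, -0.27, 0.11, 0, 0], [0, 0, 4, -0.28, 0.11, 0, 0], [0, 0, 4, -0.27, 0.11, 0, 0], [0, 0, 4, -0.28, 0.11, 0, 0], [0, 0, 0, 0, 0, 0, 0], [0, 0, 0, 0, 0, 0, 0]])

```text
time: 7.03
tool_pos: [0.5309, 0.1154, 0.0733]
tcp_rot: [-2.576, -1.798, -0.0]
force: [0.2, 1.8, -0.4]
opening: -0.0
finger_force: 0.8
```

```bash
python3 - <<'E'
from h import *
s,R=st(); rel(s,R); p=look('scene',s,R); cv2.imwrite('pics/s3.png',cv2.resize(p['frame'][190:310,290:450,::-1],None,fx=4,fy=4)); s,R=st(); rel(s,R)
E
```

```text
t 7.03 pos [0.5309 0.1154 0.0733] yaw_y -20.2 F [ 0.2  1.8 -0.4] open -0.0 q6 0.51
offset in tool x,y mm [17.1 39.4]
scene dial_axis [([0.4914, 0.1108, 0.0549], 0.73)]
scene pointer_tip [([0.5316, 0.0925, 0.0884], 0.83)]
scene start_button_top [([0.4753, 0.0344, 0.0816], 0.72)]
t 7.23 pos [0.531  0.1155 0.0733] yaw_y -20.3 F [-0.1  3.4 -0.9] open -0.0003 q6 0.51
offset in tool x,y mm [17.3 39.4]
```

View pics/s3.png

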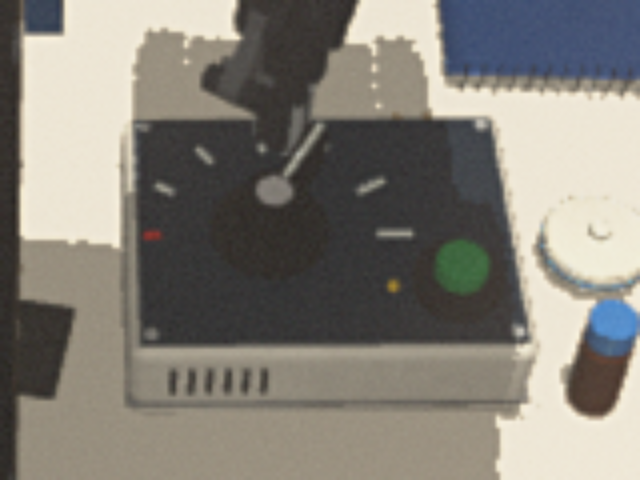

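The pointer stands at step 4 and touches the finger. I'll take the last click slowly.

Call:
send_rows(steps=[[0, 0, 3, -0.22, 0.08, 0, 0], [0, 0, 3, -0.21, 0.08, 0, 0], [0, 0, 3, -0.21, 0.08, 0, 0], [0, 0, 2, -0.14, 0.06, 0, 0], [0, 0, 2, -0.14, 0.06, 0, 0], [0, 0, 2, -0.14, 0.06, 0, 0], [0, 0, 2, -0.14, 0.06, 0, 0], [0, 0, 0, 0, 0, 0, 0]])

```text
time: 7.9
tool_pos: [0.5296, 0.1023, 0.0733]
tcp_rot: [2.817, 1.39, -0.0]
force: [-0.1, -0.2, 0.0]
opening: 0.0002
finger_force: 0.0
```

```bash
python3 - <<'E'
from h import *
s,R=st(); rel(s,R); p=look('scene',s,R); cv2.imwrite('pics/s4.png',cv2.resize(p['frame'][190:310,290:450,::-1],None,fx=4,fy=4)); s,R=st(); rel(s,R)
E
```

```text
t 7.9 pos [0.5296 0.1023 0.0733] yaw_y -37.5 F [-0.1 -0.2  0. ] open 0.0002 q6 0.79
offset in tool x,y mm [16.8 39.5]
scene dial_axis [([0.4887, 0.1135, 0.0523], 0.92)]
scene pointer_tip [([0.5195, 0.0767, 0.0902], 0.6)]
scene start_button_top [([0.4759, 0.0321, 0.0785], 0.62)]
t 8.1 pos [0.5297 0.1025 0.0733] yaw_y -37.3 F [0.  0.2 0.4] open 0.0004 q6 0.79
offset in tool x,y mm [17.  39.5]
```

View pics/s4.png

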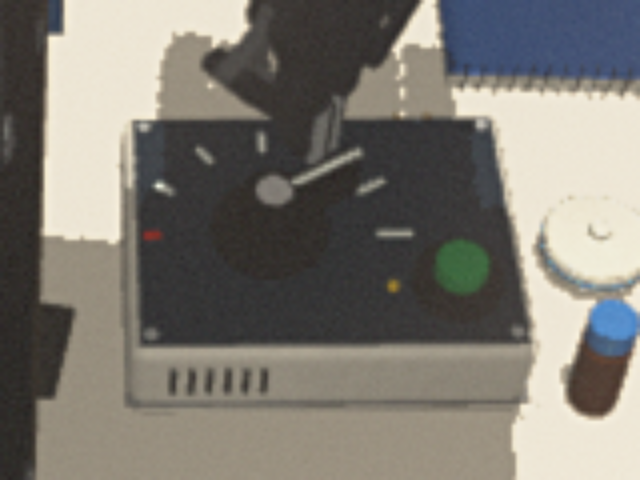

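The pointer snapped to step 5: its tip is at (360, 152), and the measured angle of -49° matches. Next I'll back off, rise and go over the button.

Call:
send_rows(steps=[[0, 0, 0, 0.8, 0, 0, 0], [0, 0, 0, 0.7, 0, -1, 0], [0, 0, 0, 0, 0, -3, 0], [0, 0, 0, 0, 0, -3, 0], [0, 0, 0, 0, 0, -2, 0], [0, 0, 0, -2.6, 0, 0, 0], [0, 0, 0, -3, 0, 0, 0], [0, 0, 0, -3, 0, 0, 0]])

```text
time: 8.77
tool_pos: [0.4866, 0.0461, 0.1638]
tcp_rot: [2.815, 1.394, 0.002]
force: [0.9, -1.3, 0.4]
opening: 0.0001
finger_force: 0.0
```

Call:
send_rows(steps=[[0, 0, 0, -2, 0, 0, 0], [0, 0, 0, 0, 0, 0, 0], [0, 0, 0, 0, 0, 0, 0], [0, 0, 0, 0, 0, 0, 0]])

```text
time: 9.1
tool_pos: [0.4753, 0.0306, 0.1636]
tcp_rot: [2.817, 1.391, 0.002]
force: [0.9, 0.1, 0.5]
opening: 0.0003
finger_force: 0.0
```

```bash
python3 - <<'E'
from h import *
s,R=st(); look('wrist',s,R,'w5'); look('top',s,R); look('scene',s,R); s,R=st()
E
```

```text
t 9.1 pos [0.4753 0.0306 0.1636] yaw_y -37.4 F [0.9 0.1 0.5] open 0.0003 q6 0.65
wrist dial_axis [([0.4858, 0.1154, 0.0559], 0.8), ([0.4686, -0.0435, -0.0028], 0.6)]
wrist pointer_tip [([0.5144, 0.0799, 0.0862], 0.62)]
wrist start_button_top [([0.4684, 0.0229, 0.0803], 0.62)]
top dial_axis [([0.4895, 0.1124, 0.0567], 0.88)]
top pointer_tip [([0.5177, 0.081, 0.0877], 0.61)]
top start_button_top []
scene dial_axis [([0.4928, 0.1114, 0.0526], 0.97)]
scene pointer_tip [([0.5199, 0.0742, 0.0896], 0.73), ([0.4915, 0.112, 0.0516], 0.67)]
scene start_button_top [([0.4754, 0.0314, 0.0802], 0.54)]
t 9.7 pos [0.4744 0.0302 0.1633] yaw_y -37.4 F [-0.2  0.8  0.1] open -0.0001 q6 0.65
```

View pics/w5.png

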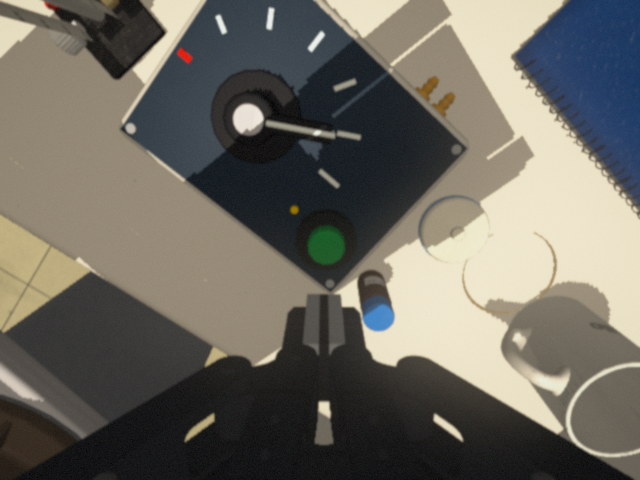

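The wrist image shows the pointer on the fifth white mark, and the button's centre at (326, 245).

```bash
python3 - <<'E'
from h import *
s,R=st()
p=env.get_image('wrist'); T=p['tool_from_camera']
g=env.outline_of('start_button',p); print([ (x['score'],np.argwhere(x['region']).mean(0).round()) for x in g])
for z in (.079,.083):
    d=T[:3,:3]@np.array([(326-p['cx'])/p['fx'],(245-p['cy'])/p['fy'],1]); o=R@T[:3,3]+s['tool_pos']; d=R@d
    q=o+d*(z-o[2])/d[2]; print(q, toT(R,s['tool_pos'],q))
E
```

```text
t 9.7 pos [0.4744 0.0302 0.1633] yaw_y -37.4 F [-0.2  0.8  0.1] open -0.0001 q6 0.65
[(0.68, array([244., 327.]))]
[0.47489483 0.02897104 0.079     ] [-0.07  0.12  8.43]
[0.47575124 0.03012997 0.083     ] [0.08 0.11 8.03]
```

Call:
send_rows(steps=[[0, 0, 0, 0, 0.1, 2.5, 0], [0, 0, 0, 0, 0, 2.5, 0], [0, 0, 0, 0, 0, 1.8, 0], [0, 0, 0, 0, 0, 0.5, 0], [0, 0, 0, 0, 0, 0.4, 0], [0, 0, 0, 0, 0, 0.2, 0], [0, 0, 0, 0, 0, 0.2, 0], [0, 0, 0, 0, 0, 0, 0]])

```text
time: 10.47
tool_pos: [0.4756, 0.0296, 0.0828]
tcp_rot: [2.816, 1.391, 0.001]
force: [-0.4, -0.8, 0.5]
opening: -0.0002
finger_force: 0.0
```

Call:
send_rows(steps=[[0, 0, 0, 0, 0, 0.2, 0], [0, 0, 0, 0, 0, 0.2, 0], [0, 0, 0, 0, 0, 0.1, 0], [0, 0, 0, 0, 0, 0, 0]])

```text
time: 10.8
tool_pos: [0.4755, 0.0296, 0.0774]
tcp_rot: [2.817, 1.391, 0.001]
force: [0.4, 0.1, 2.5]
opening: -0.0
finger_force: 0.9
```

Call:
send_rows(steps=[[0, 0, 0, 0, 0, 0.1, 0], [0, 0, 0, 0, 0, 0.1, 0], [0, 0, 0, 0, 0, 0, 0]])

```text
time: 11.05
tool_pos: [0.4754, 0.0296, 0.0753]
tcp_rot: [2.817, 1.391, 0.001]
force: [2.0, 0.4, 2.8]
opening: -0.0004
finger_force: 1.4
```

Call:
send_rows(steps=[[0, 0, 0, 0, 0, 0.1, 0], [0, 0, 0, 0, 0, 0.05, 0], [0, 0, 0, 0, 0, 0, 0], [0, 0, 0, 0, 0, 0, 0]])

```text
time: 11.38
tool_pos: [0.4754, 0.0296, 0.0738]
tcp_rot: [2.817, 1.391, 0.001]
force: [2.9, 0.2, 2.9]
opening: -0.0002
finger_force: 1.7
```

Call:
send_rows(steps=[[0, 0, 0, 0, 0, 0.05, 0], [0, 0, 0, 0, 0, 0.05, 0], [0, 0, 0, 0, 0, 0, 0], [0, 0, 0, 0, 0, 0, 0]])

```text
time: 11.72
tool_pos: [0.4754, 0.0296, 0.0729]
tcp_rot: [2.817, 1.391, 0.001]
force: [2.9, 0.3, 7.3]
opening: -0.0
finger_force: 3.5
```

Call:
send_rows(steps=[[0, 0, 0, 0, 0, 0.05, 0], [0, 0, 0, 0, 0, 0.05, 0], [0, 0, 0, 0, 0, 0, 0], [0, 0, 0, 0, 0, 0, 0]])

```text
time: 12.05
tool_pos: [0.4755, 0.0296, 0.0726]
tcp_rot: [2.817, 1.391, 0.001]
force: [-1.5, -0.1, 24.2]
opening: -0.0001
finger_force: 12.3
```

Call:
send_rows(steps=[[0, 0, 0, 0, 0, -0.5, 0], [0, 0, 0, 0, 0, -1, 0], [0, 0, 0, 0, 0, -2.5, 0], [0, 0, 0, 0, 0, -3, 0], [0, 0, 0, 0, 0, -3, 0], [0, 0, 0, 0, 0, -3, 0], [0, 0, 0, 0, 0, -2, 0], [0, 0, 0, 0, 0, 0, 0]])

```text
time: 12.72
tool_pos: [0.4766, 0.0296, 0.2259]
tcp_rot: [2.815, 1.39, 0.007]
force: [-0.3, 0.3, 0.8]
opening: -0.0004
finger_force: 0.0
```

```bash
python3 - <<'E'
from h import *
s,R=st(); look('wrist',s,R,'w6'); look('scene',s,R,names=('dial_axis','pointer_tip','start_button_top','vial','flow_meter','cassette')); s,R=st()
E
```

```text
t 12.72 pos [0.4766 0.0296 0.2259] yaw_y -37.4 F [-0.3  0.3  0.8] open -0.0004 q6 0.65
wrist dial_axis [([0.4866, 0.1172, 0.0586], 0.69)]
wrist pointer_tip [([0.521, 0.0786, 0.0903], 0.93), ([0.487, 0.1177, 0.0594], 0.68)]
wrist start_button_top [([0.4731, 0.0238, 0.0795], 0.81)]
scene dial_axis [([0.4906, 0.1116, 0.053], 0.87)]
scene pointer_tip [([0.5194, 0.0742, 0.0875], 0.98)]
scene start_button_top [([0.4763, 0.0297, 0.0803], 0.63)]
scene vial [([0.4699, -0.04, 0.0002], 0.67)]
scene flow_meter []
scene cassette [([0.5469, -0.0397, 0.0046], 0.92), ([0.4856, 0.1097, 0.059], 0.39)]
t 13.27 pos [0.4749 0.0296 0.2213] yaw_y -37.4 F [0.7 0.6 0.7] open 0.0002 q6 0.65
```

View pics/w6.png

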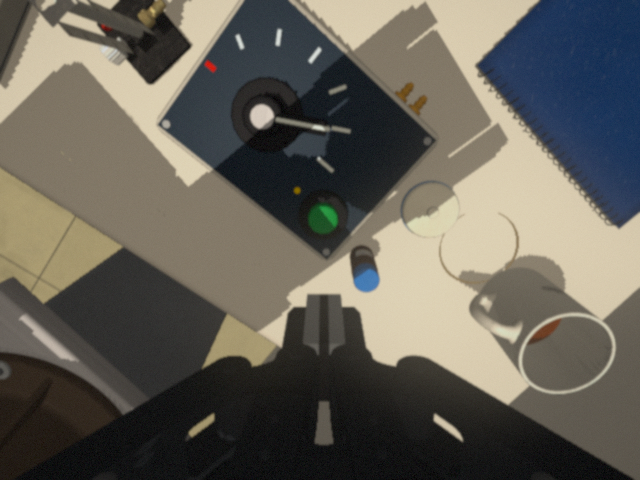

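The pointer is on mark 5 (white line to about (325, 128), mark at (340, 130)). The button is up at (322, 218), nothing else has moved, and the hand is clear.

```bash
python3 -c "
from cell import env
print(env.finish_job())"
```

```text
the job is handed in; nothing more can be done
None
```

The dial is at step 5, the start button was pressed to its stop and came back up, the hand is clear of everything, and the job is handed in; no verdict came back.

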